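Make up two site kits at the joinery bench

TASK

Make up the two site kits. Edge-repair kit, in the light cardboard carton: lay the cork sanding block flat in the middle and stand the white glue bottle and the green filler tin upright at opposite ends, one on either side of the block, so that the carton carries level. Fitting kit, in the blue tote: the tape measure in one compartment and the red drill battery in the other; do not tip or push the carton or tote out of place, and leave the brown glue and the red tin where they stand.

Things in the scene. Friction and masses are not known exactly. Their poses are not given: they have to be found in the camera images.
- glue_white: 120 ml squeeze bottle, white with a blue label and an orange nozzle; body 54 mm in diameter from the foot to 92 mm up, then a shoulder and a nozzle to 130 mm. Upright at the start. Origin: centre of the underside; z up the bottle. About 0.16 kg.
- tin_green: filler tin with a green label and green lid, 62 mm in diameter and 66 mm tall, closed. Upright at the start. Origin: centre of the underside; z up. About 0.3 kg.
- sanding_block: Cork-coloured hand sanding block, 100 (its x) x 55 (y) x 35 mm tall, lying flat. Origin: centre of the underside. About 0.06 kg.
- tape_measure: Yellow and black pocket tape measure standing on its base: 72 mm long (its x, the blade hook at +x), 40 mm thick (y, two flat parallel sides), 68 mm tall, rounded on top. Origin: centre of the underside. About 0.24 kg.
- battery: Red battery pack of a cordless drill with a black foot and a black slide shoe on top: body 82 (its x) x 56 (y) x 44 mm tall, shoe 62 x 42 mm above it to 53 mm. Origin: centre of the underside. About 0.26 kg.
- carton: Open shallow carton of brown cardboard, loose on the bench, only about 0.11 kg: outside 280 (its x, the long way) x 180 (y) x 55 mm tall, walls and floor 5 mm. Origin: centre of the underside; its two ends are at +x and -x.
- tote: Open blue plastic tote, loose, about 0.45 kg: outside 270 (its x, the long way) x 150 (y) x 45 mm tall, walls and floor 4 mm, with one 4 mm dividing wall of full height across the middle (at its x = 0), making two compartments each 129 x 142 mm inside. Origin: centre of the underside.
- glue_brown: Not wanted, stays. A 120 ml squeeze bottle, dark brown with a cream label and a black nozzle; body 54 mm in diameter from the foot to 92 mm up, then a shoulder and a nozzle to 130 mm. Upright at the start. Origin: centre of the underside; z up the bottle. About 0.16 kg.
- tin_red: Not wanted, stays. A filler tin with a red label and red lid, 62 mm in diameter and 66 mm tall, closed. Upright at the start. Origin: centre of the underside; z up. About 0.3 kg.
Not all that is in view belongs to the job. What is shaped like the tape_measure but purple is not meant.

How it is judged (in metres and radians):
At the end, for the whole second after the job is handed in: Carton: white glue and green tin upright on its floor, centres over 50 mm from the middle at opposite ends; sanding block flat, within 45 mm of the middle. Tote: tape and battery one each side of the divider. All at rest; containers within 40 mm, brown glue and red tin within 30 mm, of their starts (((x of glue_white in the frame of carton between 0.05 and 0.125 m and x of tin_green in the frame of carton between -0.125 and -0.05 m) or (x of glue_white in the frame of carton between -0.125 and -0.05 m and x of tin_green in the frame of carton between 0.05 and 0.125 m)) and ((x of tape_measure in the frame of tote between 0.02 and 0.125 m and x of battery in the frame of tote between -0.125 and -0.028 m) or (x of tape_measure in the frame of tote between -0.125 and -0.02 m and x of battery in the frame of tote between 0.028 and 0.125 m)) and y of glue_white in the frame of carton between -0.08 and 0.08 m and z of glue_white in the frame of carton between 0 and 0.015 m and angle between each of glue_white, tin_green's own z axis and vertical below 0.12 rad and y of tin_green in the frame of carton between -0.08 and 0.08 m and z of tin_green in the frame of carton between 0 and 0.015 m and x of sanding_block in the frame of carton between -0.045 and 0.045 m and y of sanding_block in the frame of carton between -0.07 and 0.07 m and z of sanding_block in the frame of carton between 0 and 0.05 m and angle between the z axis of sanding_block and the z axis of carton, either way round below 0.12 rad and y of tape_measure in the frame of tote between -0.07 and 0.07 m and z of tape_measure in the frame of tote between 0 and 0.05 m and y of battery in the frame of tote between -0.07 and 0.07 m and z of battery in the frame of tote between 0 and 0.05 m and linear speed of each of glue_white, tin_green, sanding_block, tape_measure, battery below 0.02 m/s and angle between each of carton, tote's own z axis and vertical below 0.05 rad and distance of each of carton, tote from where it was at the start of the episode below 0.04 m and distance of each of glue_brown, tin_red from where it was at the start of the episode below 0.03 m); the robot touches nothing.
It fails at once if the carton or the tote is tipped (angle between any of carton, tote's own z axis and vertical above 0.2 rad).
It fails at once if the carton or the tote is pushed more than 40 mm out of place (distance of any of carton, tote from where it was at the start of the episode above 0.04 m).
It fails at once if the brown glue or the red tin is moved more than 30 mm or knocked over (distance of any of glue_brown, tin_red from where it was at the start of the episode above 0.03 m or angle between any of glue_brown, tin_red's own z axis and vertical above 0.5 rad).
It also fails if it takes over 136 s, if anything falls off the work surface, if the arm or the gripper's body presses on something with over 40 N, if the wrist force passes 120 N, or if a joint passes its speed limit or range.

ROBOT

A 6-joint arm with a two-finger parallel gripper is mounted at the origin on the work surface. World frame = base frame: x ahead of the robot, y to its left, z up, the work surface at z = 0. Lengths are in m, angles in degrees, forces in N, time in s.
With the tool pointing down it reaches from about 0.325 to 0.875 m from the base axis. Payload 4.4 kg.
Tool frame: the origin (TCP) lies between the finger pads; the fingertips stand 25 mm ahead of it and the grasp point (between the pads) lies 6 mm ahead of it; z points along the fingers, y is the line along which they close (so a half turn about z gives the same grasp; the last joint's range is limited). The gripper opens to 85 mm and grips with 20 to 120 N. Pads are 22 mm wide; open, the fingers measure 114 mm over their backs; the gripper's body (76 mm by 85 mm) begins 54 mm behind the grasp point. The pads swing forward as they close: fully open they stand 13 mm farther back than shut.
Start: joints at [-75.659, 11.837, 88.321, -0, 79.842, -8.623], TCP at [0.224, -0.529, 0.256] pointing down, gripper open.
Joint ranges: [-156.59, 156.59], [-49.26, 127.26], [12.9, 141.05], [-63.56, 243.56], [4.71, 150.69], [-161.64, 161.64]. Speed limits (degrees/s): [159.86, 159.86, 180, 180, 180, 180].

INTERFACE

Orientations are given as a 3x3 rotation matrix whose columns are the frame's x, y, z axes.
In Python, from cell import ctrl, vision gives the robot as it stands. The module is installed in compiled form; this text tells all that it offers.
- The arm moves only by the tool drive_tool, never from a script. Its argument "motion" is a list of rows, each a list of 2 entries, a list of its own where there are three numbers: the shift along the tool's x, y, z in m, then the turn about the tool's z in degrees. A call has 1 to 8 rows; each row is the pose to reach, as a shift and turn from the pose commanded when the call began, along the tool's axes at that moment; what a row does not reach only later rows make up. A row lasts 1/8 s, in which the tool goes at most 62.5 mm and 10.7 degrees, less where a joint would pass 70% of its speed; a pose out of reach is approached as far as the arm can. A call with a gripper value outside its range is refused whole. "gripper" is the opening, from -1 (shut) to 1 (fully open), set as the call begins (left out, the last holds). The fingers move at their own pace and stop on an object; "grip_force" is the grip in N (left out, the last holds). Time passes only in rows, so rows that repeat a pose let the fingers close. It gives the time, the measured TCP pose, the force, the opening and the grip force at its end, in the units of the state.
- ctrl.get_obs(): the state, without advancing time (a new reading comes with each control period).
- vision.camera(name): name is "scene" or "side" or "wrist"; returns (picture, depth): 400x640x3 uint8, red, green, blue; 400x640 float32, m along the optical axis (not along the pixel's ray), 0 where there is no reading.
- vision.camera_params(name): a dict with "fov_y" (degrees; the focal length in pixels is half the picture's height over the tangent of half this angle, whatever the lens; pixels are square), "cx", "cy" (the principal point, pixels), "pose" (4x4, takes a point from camera to world coordinates); the wrist camera has in their place "hand_eye" (4x4, takes a point from camera to tool coordinates, whose origin is the TCP and whose axes are the flange's). Camera axes: x right, y down, z forward; pixel columns grow to the right and rows downward; lengths in m; the calibration is good to about 2 mm. A picture is of the moment at which its call begins: read the wrist's pose just before it. camera_params takes no time and is no camera call.
- ctrl.hand_in(): hands the job in; it is judged then, once.
The state is a dict: "time": time; "joints": joint angles; "qvel": joint speeds; "tau": joint torques, N m; "tool_pos": TCP position; "eef_rot": TCP orientation; "wrist_force": force on the tool from outside, world axes, zero at the start; "ft_torque": the same for the moment, N m; "grip_width": finger opening in m; "grasp_force": force on a finger pad.
Only numpy, scipy, OpenCV 4.12 (cv2) and the standard library are available. Lean on these libraries where they do the work, as an engineer would, in place of code of your own. Each camera call takes 0.05 s, during which the arm holds its last target. There are 200 camera calls.

## Working session

There is one attempt and no reset: what is moved stays moved. The work goes in short steps, Python scripts to look and compute and a tool call to move; the robot and the scene stay as the last step left them, time stands still between calls to the robot, and variables do not carry over. Pictures are saved under pics/ and viewed, at most 14 in all, crops included, and the job is handed in when it is done.

Besides the shell and the picture viewer there is one more tool, called after "Request:" in YAML: its name, and indented under it one key for each argument. drive_tool: Moves the arm, as the interface text tells. Its arguments: {"type":"object","properties":{"motion":{"type":"array"},"gripper":{"type":"number"},"grip_force":{"type":"number"}},"required":["motion"]}

```bash
mkdir -p pics
cat > h.py <<'E'
import numpy as np, cv2
from cell import ctrl, vision
def snap(n,fn=None):
    o=ctrl.get_obs(); im,d=vision.camera(n); p=vision.camera_params(n)
    T=np.array(p['pose']) if 'pose' in p else None
    if T is None:
        W=np.eye(4);W[:3,:3]=np.array(o['eef_rot']);W[:3,3]=o['tool_pos'];T=W@np.array(p['hand_eye'])
    if fn: cv2.imwrite('pics/'+fn,im[:,:,::-1])
    f=200/np.tan(np.radians(p['fov_y'])/2)
    return im,d,(f,p['cx'],p['cy'],T)
def cloud(d,c):
    f,cx,cy,T=c; v,u=np.mgrid[:400,:640]
    P=np.stack([(u-cx)/f*d,(v-cy)/f*d,d],-1)
    return P@T[:3,:3].T+T[:3,3]
def ray(u,v,z,c):
    f,cx,cy,T=c; r=T[:3,:3]@np.array([(u-cx)/f,(v-cy)/f,1]); return T[:3,3]+r*(z-T[2,3])/r[2]
E
python3 - <<'E'
from h import *
for n in('scene','side'):
    im,d,c=snap(n,n+'.png'); np.savez(n+'.npz',im=im,d=d,T=c[3],k=c[:3]); print(n,np.round(c[:3],1),np.round(c[3],3).tolist(),(d>0).mean())
o=ctrl.get_obs();print(o)
E
```

```text
scene [448.8 317.3 200.7] [[-0.021, 0.64, -0.768, 1.395], [1.0, 0.025, -0.007, 0.014], [0.015, -0.768, -0.641, 0.758], [0.0, 0.0, 0.0, 1.0]] 0.99603515625
side [463.3 321.6 202.6] [[-0.996, -0.065, 0.063, 0.458], [-0.09, 0.671, -0.736, 0.844], [0.006, -0.739, -0.674, 0.821], [0.0, 0.0, 0.0, 1.0]] 0.99603515625
{'time': 0.1, 'joints': array([-7.56583338e+01,  1.18809044e+01,  8.83980179e+01, -2.09234538e-03,
        7.98419867e+01, -8.62325939e+00]), 'qvel': array([ 0.05867839, -0.06614578, -0.21696441,  0.04512906, -0.02966128,
       -0.02199324]), 'tau': array([-4.94204105e-04, -3.84093082e+01, -2.92549807e+01, -4.00582367e-04,
        4.81320138e-03,  1.48702759e-05]), 'tool_pos': array([ 0.22416227, -0.52880494,  0.25521496]), 'eef_rot': array([[ 9.20741423e-01,  3.90172937e-01, -5.57544363e-04],
       [ 3.90173234e-01, -9.20739216e-01,  2.03559019e-03],
       [ 2.80879243e-04, -2.09179110e-03, -9.99997773e-01]]), 'wrist_force': array([ 0.03180315,  0.0981974 , -1.37399449]), 'ft_torque': array([-0.01621676,  0.04148126,  0.04115611]), 'grasp_force': 0.0, 'grip_width': 0.0854916477739229}
```

View pics/scene.png

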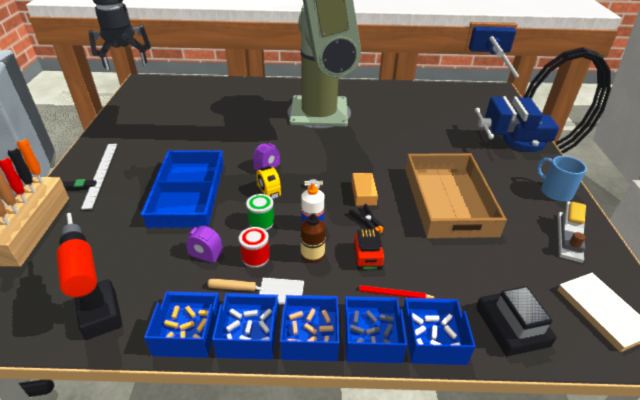

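View pics/side.png

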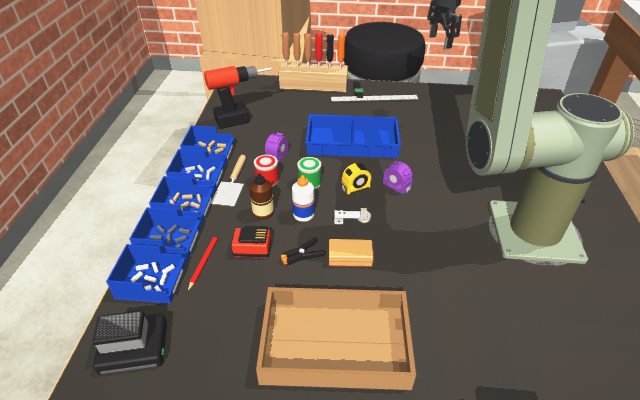

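Scene view: 
- **Tape candidates:** yellow (269,182), purple (267,155) and purple (204,244). The yellow one fits.
- **Battery candidates:** red pack with black shoe (369,248), or the drill at left with its own black pack (90,310). The loose red pack fits.
- **Tins and bottles:** green tin (260,212), red tin (255,246), white glue (313,205), brown glue (313,238).
- **Block and containers:** cork block (364,189), carton (455,195). The tote is the two-compartment one (185,188), not the small bins.

Next I measure by colour from both views and check one enlarged crop.

```bash
cat > m.py <<'E'
from h import *
# HSV seeds: box in scene, box in side, hsv lo/hi
O={'tin_green':((243,190,280,232),(290,152,328,190),(40,80,40),(85,255,255)),
'tin_red':((236,225,274,268),(250,150,282,188),None,None),
'tape':((254,164,284,200),(338,160,375,198),(20,100,80),(34,255,255)),
'glue_w':((298,176,328,215),(288,172,320,222),None,None),
'glue_b':((298,212,330,262),(246,174,276,222),None,None),
'block':((350,170,380,208),(325,236,376,268),(8,80,80),(25,255,255)),
'battery':((350,226,388,272),(230,224,274,258),None,None),
'carton':((400,148,508,240),(252,282,420,392),None,None),
'tote':((140,146,228,230),(302,110,404,160),(105,120,40),(125,255,255))}
for n,(a,b,lo,hi) in O.items():
  for cam,bx in(('scene',a),('side',b)):
    z=np.load(cam+'.npz'); im,d=z['im'],z['d']; c=(*z['k'],z['T']); P=cloud(d,c)
    m=np.zeros((400,640),bool); m[bx[1]:bx[3],bx[0]:bx[2]]=1
    m&=(P[...,2]>0.008)&(P[...,2]<.2)&(d>0)
    if lo: m&=cv2.inRange(cv2.cvtColor(im,cv2.COLOR_RGB2HSV),lo,hi)>0
    nl,lab,st,_=cv2.connectedComponentsWithStats(m.astype(np.uint8)); m=lab==1+np.argmax(st[1:,4])
    Q=P[m]; zt=np.percentile(Q[:,2],98)
    t=Q[Q[:,2]>zt-.008] 
    r=cv2.minAreaRect((t[:,:2]*1000).astype(np.float32))
    print(n,cam,len(Q),'ztop%.3f'%zt,'rect mm',np.round(r[0],0),np.round(r[1],0),round(r[2],1),'all',np.round(np.percentile(Q,1,0)[:2],3),np.round(np.percentile(Q,99,0)[:2],3))
E
python3 m.py
python3 -c "
import cv2;a=cv2.imread('pics/scene.png')[140:280,180:400];cv2.imwrite('pics/c1.png',cv2.resize(a,None,fx=3.6,fy=3.6,interpolation=2))"
```

```text
tin_green scene 377 ztop0.059 rect mm [ 598. -128.] [20. 57.] 9.1 all [ 0.576 -0.159] [ 0.608 -0.101]
tin_green side 208 ztop0.059 rect mm [ 572. -110.] [59. 27.] 10.6 all [ 0.545 -0.13 ] [ 0.604 -0.098]
tin_red scene 1005 ztop0.069 rect mm [ 692. -132.] [65. 61.] 5.8 all [ 0.601 -0.16 ] [ 0.725 -0.101]
tin_red side 855 ztop0.121 rect mm [680.   4.] [19. 19.] 9.6 all [ 0.658 -0.229] [0.722 0.015]
tape scene 441 ztop0.069 rect mm [ 455. -125.] [34. 47.] 15.5 all [ 0.432 -0.159] [ 0.488 -0.094]
tape side 424 ztop0.069 rect mm [ 449. -125.] [38. 48.] 38.4 all [ 0.411 -0.14 ] [ 0.485 -0.092]
glue_w scene 666 ztop0.126 rect mm [630.  -4.] [110.  12.] 1.4 all [ 0.411 -0.03 ] [0.681 0.02 ]
glue_w side 1022 ztop0.120 rect mm [576.  -2.] [23. 20.] 23.8 all [ 0.547 -0.118] [0.603 0.024]
glue_b scene 1108 ztop0.121 rect mm [686.  -2.] [21. 14.] 84.1 all [ 0.586 -0.028] [0.708 0.024]
glue_b side 935 ztop0.121 rect mm [679.   2.] [23. 21.] 25.6 all [ 0.654 -0.115] [0.706 0.027]
block scene 672 ztop0.037 rect mm [453. 128.] [103.  55.] 3.9 all [0.405 0.098] [0.505 0.157]
block side 1073 ztop0.038 rect mm [451. 129.] [99. 59.] 4.5 all [0.403 0.101] [0.5   0.161]
battery scene 1087 ztop0.055 rect mm [678. 124.] [67. 53.] 1.3 all [0.596 0.095] [0.727 0.16 ]
battery side 1081 ztop0.056 rect mm [679. 124.] [66. 55.] 4.0 all [0.642 0.1  ] [0.723 0.156]
carton scene 3528 ztop0.057 rect mm [471. 354.] [286. 183.] 3.4 all [0.328 0.257] [0.615 0.448]
carton side 5640 ztop0.058 rect mm [471. 354.] [281. 184.] 3.4 all [0.329 0.261] [0.61  0.451]
tote scene 2845 ztop0.047 rect mm [ 465. -341.] [282. 157.] 2.4 all [ 0.328 -0.419] [ 0.605 -0.26 ]
tote side 2212 ztop0.048 rect mm [ 467. -342.] [275. 170.] 2.3 all [ 0.331 -0.421] [ 0.602 -0.258]
```

View pics/c1.png

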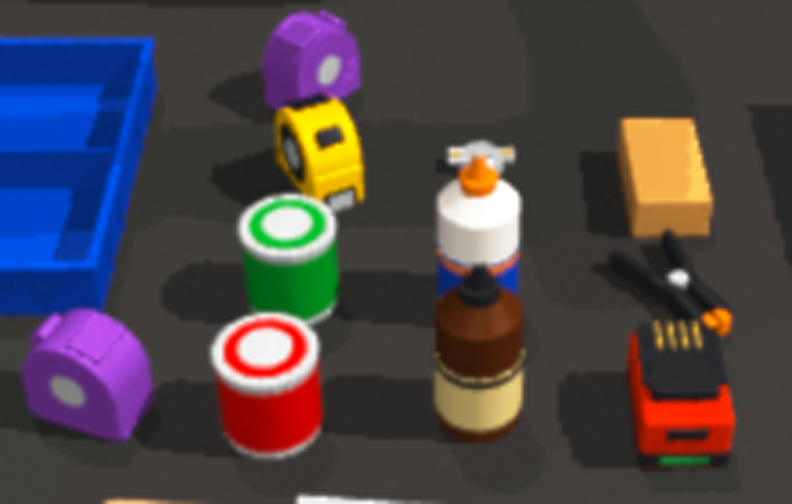

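Crop confirms the targets: yellow tape at crop (320,150) with its hook toward lower right, green tin (287,260), white glue (480,225), and battery (680,390). The two purple tapes are decoys. I still need the tape's axis and the tin and bottle centres.

Run:
```python
from h import *
A=[]
for cam in('scene','side'):
    z=np.load(cam+'.npz'); P=cloud(z['d'],(*z['k'],z['T'])).reshape(-1,3); C=cv2.cvtColor(z['im'],cv2.COLOR_RGB2HSV).reshape(-1,3)
    bench=(abs(P[:,0]-.5)<.1)&(abs(P[:,1]-.2)<.02); print(cam,'bench z',np.round(np.median(P[bench,2]),4))
    A.append(np.hstack([P,C]))
    for n,cx,cy,zl,zh in(('gt lid',.575,-.128,.055,.075),('rt lid',.692,-.132,.055,.075),('gw body',.576,-.002,.03,.085),('gw nozzle',.576,-.002,.112,.14)):
        Q=P[(abs(P[:,0]-cx)<.05)&(abs(P[:,1]-cy)<.045)&(P[:,2]>zl)&(P[:,2]<zh)]
        (x,y),r=cv2.minEnclosingCircle((Q[:,:2]*1000).astype(np.float32)); print(n,cam,len(Q),round(x),round(y),round(r),np.round(np.percentile(Q,2,0),3),np.round(np.percentile(Q,98,0),3))
A=np.vstack(A)
R=(A[:,0]>.33)&(A[:,0]<.52)&(A[:,1]>-.2)&(A[:,1]<-.06)&(A[:,2]>.012)&(A[:,2]<.09)
B=A[R]
pu=(B[:,3]>130)&(B[:,3]<165)&(B[:,4]>80)
img=np.full((560,760,3),255,np.uint8)
for p in B: cv2.circle(img,(int((p[1]+.2)*4000)+60,int((p[0]-.36)*3500)),3,tuple(int(v) for v in cv2.cvtColor(np.uint8([[p[3:6]]]),cv2.COLOR_HSV2BGR)[0,0]),-1)
for gx in(.40,.45,.50): cv2.putText(img,str(gx),(0,int((gx-.36)*3500)),0,.5,0)
cv2.imwrite('pics/t.png',img)
def rect(Q,n):
    r=cv2.minAreaRect((Q[:,:2]*1000).astype(np.float32)); print(n,len(Q),np.round(r[0]),np.round(r[1]),round(r[2],1))
rect(B[pu],'purple'); T=B[~pu]; T=T[(T[:,0]>.41)]
for a,b in((.012,.03),(.03,.055),(.055,.08),(.012,.09)): rect(T[(T[:,2]>a)&(T[:,2]<b)],f'tape {a}-{b}')
```

```text
scene bench z 0.0
gt lid scene 431 575 -130 34 [ 0.546 -0.16   0.057] [ 0.607 -0.103  0.069]
rt lid scene 547 692 -131 34 [ 0.666 -0.159  0.057] [ 0.724 -0.103  0.069]
gw body scene 288 586 -4 26 [ 0.584 -0.03   0.034] [0.604 0.02  0.084]
gw nozzle scene 61 578 -6 13 [ 0.572 -0.015  0.112] [0.588 0.005 0.13 ]
side bench z 0.0005
gt lid side 341 574 -132 35 [ 0.547 -0.158  0.056] [ 0.604 -0.1    0.07 ]
rt lid side 336 693 -131 34 [ 0.665 -0.158  0.056] [ 0.722 -0.099  0.07 ]
gw body side 365 577 3 27 [0.551 0.    0.032] [0.602 0.024 0.084]
gw nozzle side 61 577 -4 12 [ 0.566 -0.011  0.112] [0.587 0.006 0.13 ]
purple 771 [ 383. -149.] [ 67. 112.] 85.2
tape 0.012-0.03 272 [ 450. -124.] [74. 44.] 30.5
tape 0.03-0.055 426 [ 449. -125.] [69. 45.] 30.5
tape 0.055-0.08 463 [ 451. -124.] [57. 46.] 29.1
tape 0.012-0.09 1161 [ 450. -124.] [74. 46.] 31.6
```

View pics/t.png

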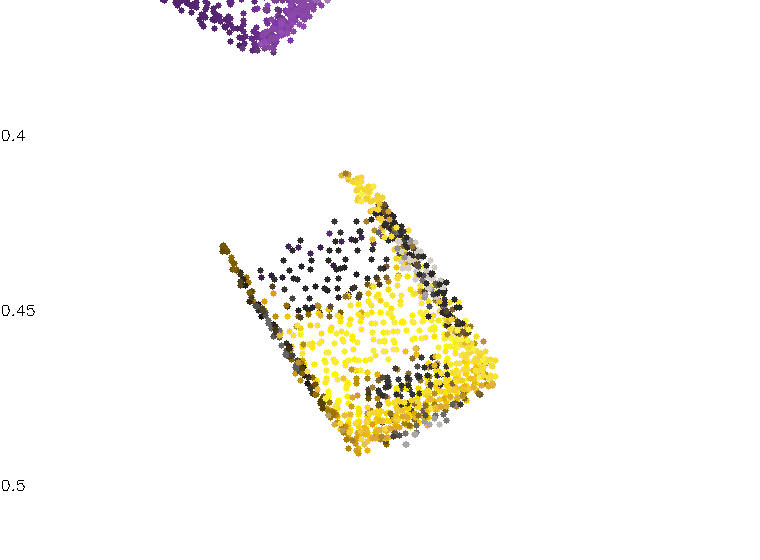

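```bash
cat > go.py <<'E'
import sys; from h import *
o=ctrl.get_obs(); R=np.array(o['eef_rot']); p=np.array(o['tool_pos'])
h=np.degrees(np.arctan2(R[1,0],R[0,0])); print('t%.2f'%o['time'],'p',p.round(4),'head %.1f'%h,'F',np.round(o['wrist_force'],1),'w %.4f'%o['grip_width'],'gf',o['grasp_force'],'j',np.round(o['joints']))
for a in sys.argv[1:]:
    x,y,z,hd=map(float,a.split(',')); t=np.array([x,y,z]); d=R.T@(t-p); print(a,'->',d.round(4),'turn %.1f'%((h-hd+180)%360-180),'rows',np.ceil(np.linalg.norm(d)/.0625))
    p=t; c,s=np.cos(np.radians(hd)),np.sin(np.radians(hd)); R=np.array([[c,s,0],[s,-c,0],[0,0,-1]]); h=hd
E
python3 go.py .449,-.124,.25,30.5 .449,-.124,.044,30.5
```

```text
t0.10 p [ 0.2242 -0.5288  0.2552] head 23.0 F [ 0.   0.1 -1.4] w 0.0855 gf 0.0 j [-76.  12.  88.  -0.  80.  -9.]
.449,-.124,.25,30.5 -> [ 0.365  -0.285   0.0059] turn -7.5 rows 8.0
.449,-.124,.044,30.5 -> [0.    0.    0.206] turn 0.0 rows 4.0
```

Request:
drive_tool:
  motion:
    - [[0.045,-0.035,0.0],-1]
    - [[0.095,-0.075,0.002],-2]
    - [[0.14,-0.11,0.003],-3]
    - [[0.19,-0.15,0.004],-4]
    - [[0.24,-0.187,0.005],-5]
    - [[0.29,-0.226,0.006],-6]
    - [[0.335,-0.262,0.006],-7]
    - [[0.365,-0.285,0.006],-7.5]
  gripper: 1

```text
time: 1.1
tool_pos: [0.4496, -0.1219, 0.2499]
eef_rot: [[0.861, 0.509, -0.0], [0.509, -0.861, 0.001], [-0.0, -0.001, -1.0]]
wrist_force: [0.3, -0.5, 0.2]
grip_width: 0.0853
grasp_force: 0.0
```

```bash
python3 go.py .449,-.124,.12,30.5 .449,-.124,.042,30.5; python3 -c "
from h import *
snap('wrist','w1.png')"
```

```text
t1.10 p [ 0.4496 -0.1219  0.2499] head 30.6 F [ 0.3 -0.5  0.2] w 0.0853 gf 0.0 j [-26.  -1. 103.   0.  78.  34.]
.449,-.124,.12,30.5 -> [-0.0016  0.0016  0.1299] turn 0.1 rows 3.0
.449,-.124,.042,30.5 -> [0.    0.    0.078] turn 0.0 rows 2.0
```

View pics/w1.png

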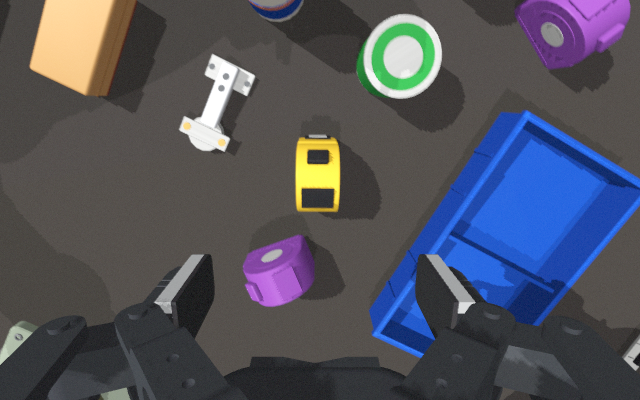

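Wrist view: the yellow tape (318,175) is centred between the pads and aligned with the tool axis. Descending.

Request:
drive_tool:
  motion:
    - [[-0.001,0.001,0.05],0]
    - [[-0.001,0.001,0.1],0]
    - [[-0.001,0.001,0.14],0]
    - [[-0.001,0.001,0.17],0]
    - [[-0.001,0.001,0.195],0]
    - [[-0.001,0.001,0.207],0]
    - [[-0.001,0.001,0.207],0]

```text
time: 2.02
tool_pos: [0.4482, -0.1258, 0.0426]
eef_rot: [[0.862, 0.507, -0.002], [0.507, -0.862, 0.001], [-0.001, -0.002, -1.0]]
wrist_force: [-0.5, -0.8, 1.1]
grip_width: 0.0855
grasp_force: 0.0
```

Request:
drive_tool:
  motion:
    - [[0,0,0],0]
    - [[0,0,0],0]
    - [[0,0,0],0]
    - [[0,0,0],0]
    - [[0,0,0],0]
    - [[0,0,0],0]
    - [[0,0,0],0]
    - [[0,0,0],0]
  gripper: -1
  grip_force: 40

```text
time: 3.02
tool_pos: [0.4497, -0.1263, 0.0443]
eef_rot: [[0.862, 0.507, 0.002], [0.507, -0.862, -0.001], [0.001, 0.001, -1.0]]
wrist_force: [-1.0, 0.5, 5.7]
grip_width: 0.0391
grasp_force: 42.1
```

Request:
drive_tool:
  motion:
    - [[0,0,-0.01],0]
    - [[0,0,-0.03],0]
    - [[0,0,-0.07],0]
    - [[0,0,-0.12],0]
    - [[0,0,-0.16],0]
    - [[0,0,-0.16],0]

```text
time: 3.78
tool_pos: [0.451, -0.127, 0.2071]
eef_rot: [[0.862, 0.507, 0.008], [0.507, -0.862, -0.004], [0.005, 0.007, -1.0]]
wrist_force: [0.5, -0.2, -3.4]
grip_width: 0.0394
grasp_force: 41.4
```

```bash
python3 go.py .398,-.344,.20,2.4 .398,-.344,.05,2.4
```

```text
t3.77 p [ 0.451  -0.127   0.2071] head 30.5 F [ 0.5 -0.2 -3.4] w 0.0394 gf 41.41053557395935 j [-26.   1. 106.  -0.  72.  33.]
.398,-.344,.20,2.4 -> [-0.1558  0.16    0.0075] turn 28.1 rows 4.0
.398,-.344,.05,2.4 -> [0.   0.   0.15] turn 0.0 rows 3.0
```

Request:
drive_tool:
  motion:
    - [[-0.03,0.03,0],5]
    - [[-0.06,0.062,0],10]
    - [[-0.09,0.093,0],16]
    - [[-0.12,0.124,0],22]
    - [[-0.145,0.15,0.003],26]
    - [[-0.156,0.16,0.007],28]
    - [[-0.156,0.16,0.007],28]
    - [[-0.156,0.16,0.007],28]

```text
time: 4.78
tool_pos: [0.3954, -0.3414, 0.1954]
eef_rot: [[0.999, 0.044, -0.001], [0.044, -0.999, 0.002], [-0.001, -0.002, -1.0]]
wrist_force: [-0.6, 0.0, -3.5]
grip_width: 0.0397
grasp_force: 41.4
```

```bash
python3 go.py .398,-.344,.052,2.4; python3 -c "
from h import *
snap('wrist','w2.png')"
```

```text
t4.78 p [ 0.3954 -0.3414  0.1954] head 2.5 F [-0.6  0.  -3.5] w 0.0397 gf 41.432461738586426 j [-50.   9.  99.   0.  72.  37.]
.398,-.344,.052,2.4 -> [0.0026 0.0031 0.1434] turn 0.1 rows 3.0
```

View pics/w2.png

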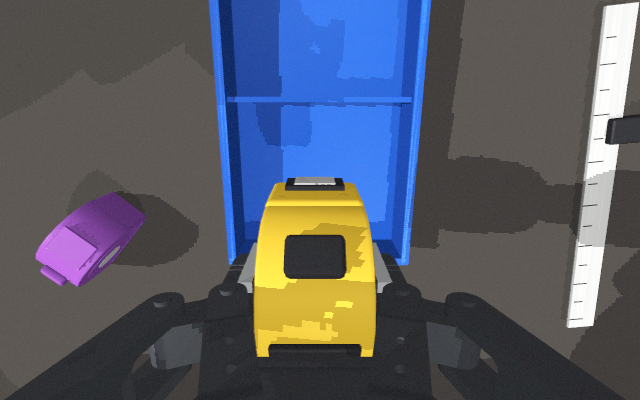

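The tape hangs square over the near compartment, between the tote walls (225..415). Lowering it.

Request:
drive_tool:
  motion:
    - [[0.003,0.003,0.05],0]
    - [[0.003,0.003,0.09],0]
    - [[0.003,0.003,0.115],0]
    - [[0.003,0.003,0.13],0]
    - [[0.003,0.003,0.138],0]
    - [[0.003,0.003,0.142],0]
    - [[0.003,0.003,0.144],0]

```text
time: 5.7
tool_pos: [0.3992, -0.3464, 0.053]
eef_rot: [[0.999, 0.043, 0.001], [0.043, -0.999, -0.001], [0.001, 0.001, -1.0]]
wrist_force: [-0.2, 0.2, -3.5]
grip_width: 0.0396
grasp_force: 41.4
```

```bash
python3 go.py .398,-.344,.049,2.4
```

```text
t5.70 p [ 0.3992 -0.3464  0.053 ] head 2.5 F [-0.2  0.2 -3.5] w 0.0396 gf 41.398154497146606 j [-50.  21. 104.   0.  55.  37.]
.398,-.344,.049,2.4 -> [-0.0011 -0.0025  0.004 ] turn 0.1 rows 1.0
```

Request:
drive_tool:
  motion:
    - [[0,-0.002,0.002],0]
    - [[0,-0.002,0.004],0]
    - [[0,-0.002,0.005],0]

```text
time: 6.08
tool_pos: [0.3987, -0.344, 0.0483]
eef_rot: [[0.999, 0.043, 0.0], [0.043, -0.999, -0.0], [0.0, 0.0, -1.0]]
wrist_force: [-3.2, 4.0, 11.0]
grip_width: 0.0399
grasp_force: 42.7
```

Request:
drive_tool:
  motion:
    - [[0,0,0],0]
    - [[0,0,0],0]
    - [[0,0,0],0]
    - [[0,0,0],0]
    - [[0,0,-0.02],0]
    - [[0,0,-0.07],0]
    - [[0,0,-0.13],0]
    - [[0,0,-0.18],0]
  gripper: 1

```text
time: 7.08
tool_pos: [0.3987, -0.3441, 0.2296]
eef_rot: [[0.999, 0.043, 0.001], [0.043, -0.999, -0.001], [0.001, 0.001, -1.0]]
wrist_force: [0.4, -0.8, -0.4]
grip_width: 0.0853
grasp_force: 0.0
```

```bash
python3 go.py .575,-.130,.23,2.4 .575,-.130,.045,2.4
```

```text
t7.08 p [ 0.3987 -0.3441  0.2296] head 2.5 F [ 0.4 -0.8 -0.4] w 0.0853 gf 0.0 j [-50.   7.  97.   0.  76.  37.]
.575,-.130,.23,2.4 -> [ 0.1853 -0.2063 -0.0004] turn 0.1 rows 5.0
.575,-.130,.045,2.4 -> [0.    0.    0.185] turn 0.0 rows 3.0
```

```bash
python3 go.py .452,.1285,.20,3.6 .452,.1285,.029,3.6
```

```text
t7.08 p [ 0.3987 -0.3441  0.2296] head 2.5 F [ 0.4 -0.8 -0.4] w 0.0853 gf 0.0 j [-50.   7.  97.   0.  76.  37.]
.452,.1285,.20,3.6 -> [ 0.0735 -0.4699  0.0291] turn -1.1 rows 8.0
.452,.1285,.029,3.6 -> [0.    0.    0.171] turn 0.0 rows 3.0
```

Request:
drive_tool:
  motion:
    - [[0.009,-0.058,0],0]
    - [[0.018,-0.117,0],0]
    - [[0.027,-0.176,0],0]
    - [[0.037,-0.235,0],0]
    - [[0.046,-0.295,0],-0.5]
    - [[0.055,-0.355,0.01],-1]
    - [[0.065,-0.415,0.02],-1]
    - [[0.073,-0.47,0.029],-1]

```text
time: 8.07
tool_pos: [0.4512, 0.131, 0.1982]
eef_rot: [[0.998, 0.061, 0.001], [0.061, -0.998, 0.0], [0.001, 0.0, -1.0]]
wrist_force: [1.2, 0.1, 0.1]
grip_width: 0.0853
grasp_force: 0.0
```

Request:
drive_tool:
  motion:
    - [[0,0,0.0],0]
    - [[0,0,0.05],0]
    - [[0,0,0.1],0]

```text
time: 8.45
tool_pos: [0.4524, 0.1282, 0.0982]
eef_rot: [[0.998, 0.06, 0.004], [0.06, -0.998, -0.0], [0.003, 0.0, -1.0]]
wrist_force: [0.2, -0.1, -0.3]
grip_width: 0.0853
grasp_force: 0.0
```

```bash
python3 go.py .452,.1285,.029,3.6;  python3 -c "
from h import *
snap('wrist','w3.png')"
```

```text
t8.45 p [0.4524 0.1282 0.0982] head 3.5 F [ 0.2 -0.1 -0.3] w 0.0853 gf 0.0 j [  5.  11. 111.  -0.  58.  92.]
.452,.1285,.029,3.6 -> [-0.0006 -0.0003  0.0692] turn -0.1 rows 2.0
```

View pics/w3.png

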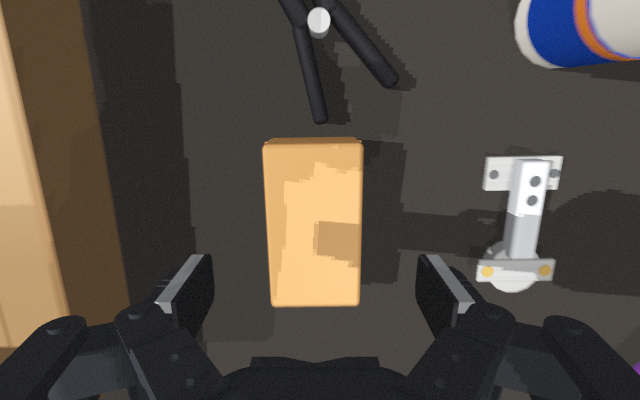

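The block (315,222) is centred between the pads, with the carton wall clear on the left. Gripping it.

Request:
drive_tool:
  motion:
    - [[0,0,0.03],0]
    - [[0,0,0.055],0]
    - [[0,0,0.069],0]
    - [[0,0,0.069],0]

```text
time: 9.0
tool_pos: [0.4509, 0.1283, 0.0291]
eef_rot: [[0.998, 0.06, -0.002], [0.06, -0.998, -0.0], [-0.002, 0.0, -1.0]]
wrist_force: [-0.5, -0.3, -0.0]
grip_width: 0.085
grasp_force: 0.0
```

Request:
drive_tool:
  motion:
    - [[0,0,0],0]
    - [[0,0,0],0]
    - [[0,0,0],0]
    - [[0,0,0],0]
    - [[0,0,0],0]
    - [[0,0,0],0]
    - [[0,0,0],0]
  gripper: -1
  grip_force: 30

```text
time: 9.88
tool_pos: [0.4526, 0.1289, 0.0306]
eef_rot: [[0.998, 0.061, 0.003], [0.061, -0.998, 0.0], [0.003, 0.0, -1.0]]
wrist_force: [-0.6, -0.6, 6.1]
grip_width: 0.0544
grasp_force: 32.8
```

Request:
drive_tool:
  motion:
    - [[0,0,-0.01],0]
    - [[0,0,-0.04],0]
    - [[0,0,-0.09],0]
    - [[0,0,-0.14],0]
    - [[0,0,-0.17],0]
    - [[0,0,-0.17],0]

```text
time: 10.62
tool_pos: [0.4532, 0.1291, 0.2025]
eef_rot: [[0.998, 0.061, 0.007], [0.061, -0.998, 0.001], [0.007, -0.0, -1.0]]
wrist_force: [0.4, -0.2, -1.0]
grip_width: 0.0547
grasp_force: 32.0
```

```bash
python3 go.py .471,.354,.20,3.4 .471,.354,.035,3.4
```

```text
t10.62 p [0.4532 0.1291 0.2025] head 3.5 F [ 0.4 -0.2 -1. ] w 0.0547 gf 32.03783690929413 j [  5.   2. 106.   0.  72.  92.]
.471,.354,.20,3.4 -> [ 0.0314 -0.2234  0.0028] turn 0.1 rows 4.0
.471,.354,.035,3.4 -> [0.    0.    0.165] turn 0.0 rows 3.0
```

Request:
drive_tool:
  motion:
    - [[0.007,-0.05,0],0]
    - [[0.014,-0.105,0],0]
    - [[0.022,-0.16,0],0]
    - [[0.028,-0.205,0],0]
    - [[0.031,-0.223,0.0],0]
    - [[0.031,-0.223,0.0],0]
    - [[0.031,-0.223,0.04],0]
    - [[0.031,-0.223,0.08],0]

```text
time: 11.62
tool_pos: [0.4691, 0.3515, 0.1186]
eef_rot: [[0.998, 0.059, 0.001], [0.059, -0.998, -0.001], [0.001, 0.001, -1.0]]
wrist_force: [0.4, -0.3, -0.7]
grip_width: 0.054
grasp_force: 32.2
```

```bash
python3 go.py .471,.354,.036,3.4;  python3 -c "
from h import *
snap('wrist','w4.png')"
```

```text
t11.62 p [0.4691 0.3515 0.1186] head 3.4 F [ 0.4 -0.3 -0.7] w 0.0540 gf 32.241806387901306 j [ 28.  21.  94.  -0.  65. 115.]
.471,.354,.036,3.4 -> [ 0.002  -0.0025  0.0826] turn -0.0 rows 2.0
```

View pics/w4.png

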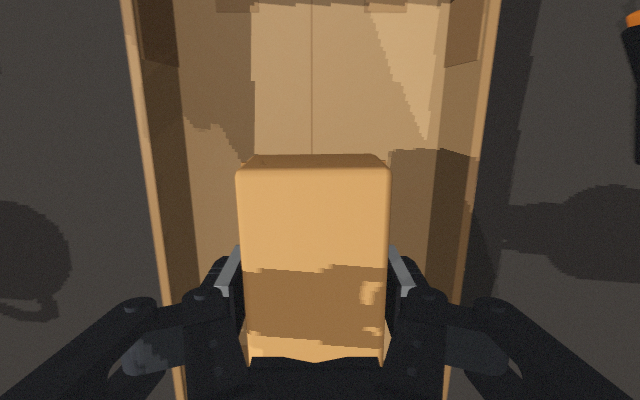

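The block is centred across the carton (walls at about 150 and 480). Lowering it.

Request:
drive_tool:
  motion:
    - [[0.001,-0.001,0.04],0]
    - [[0.001,-0.001,0.065],0]
    - [[0.001,-0.001,0.075],0]
    - [[0.001,-0.001,0.08],0]
    - [[0.001,-0.001,0.082],0]
    - [[0.001,-0.001,0.083],0]

```text
time: 12.42
tool_pos: [0.4704, 0.3547, 0.0374]
eef_rot: [[0.998, 0.06, 0.002], [0.06, -0.998, 0.001], [0.002, -0.001, -1.0]]
wrist_force: [-0.4, -0.9, -1.1]
grip_width: 0.0544
grasp_force: 32.2
```

Request:
drive_tool:
  motion:
    - [[0,0,0],0]
    - [[0,0,0],0]
    - [[0,0,0],0]
    - [[0,0,0],0]
    - [[0,0,-0.02],0]
    - [[0,0,-0.07],0]
    - [[0,0,-0.13],0]
    - [[0,0,-0.18],0]
  gripper: 1

```text
time: 13.42
tool_pos: [0.4702, 0.3547, 0.2205]
eef_rot: [[0.998, 0.06, 0.003], [0.06, -0.998, 0.002], [0.003, -0.002, -1.0]]
wrist_force: [1.7, 1.5, -0.3]
grip_width: 0.0853
grasp_force: 0.0
```

```bash
python3 go.py .577,-.004,.23,3.4 .575,-.130,.23,3.4 .575,-.130,.045,3.4
```

```text
t13.43 p [0.4702 0.3547 0.2205] head 3.5 F [ 1.7  1.5 -0.3] w 0.0853 gf 0.0 j [ 29.  15.  89.  -0.  76. 115.]
.577,-.004,.23,3.4 -> [ 0.0849  0.3645 -0.0097] turn 0.1 rows 6.0
.575,-.130,.23,3.4 -> [-0.0095  0.1257  0.    ] turn 0.0 rows 3.0
.575,-.130,.045,3.4 -> [0.    0.    0.185] turn 0.0 rows 3.0
```

Request:
drive_tool:
  motion:
    - [[0.012,0.05,-0.01],0]
    - [[0.026,0.11,-0.01],0]
    - [[0.04,0.17,-0.01],0]
    - [[0.054,0.23,-0.01],0]
    - [[0.068,0.29,-0.01],0]
    - [[0.08,0.34,-0.01],0]
    - [[0.085,0.364,-0.01],0]
    - [[0.085,0.364,-0.01],0]

```text
time: 14.42
tool_pos: [0.5771, -0.0057, 0.2277]
eef_rot: [[0.998, 0.057, 0.002], [0.057, -0.998, -0.0], [0.002, 0.0, -1.0]]
wrist_force: [-0.1, 0.3, -0.4]
grip_width: 0.0856
grasp_force: 0.0
```

```bash
python3 go.py .577,-.0035,.086,3.4;  python3 -c "
from h import *
snap('wrist','w5.png')"
```

```text
t14.43 p [ 0.5771 -0.0057  0.2277] head 3.3 F [-0.1  0.3 -0.4] w 0.0856 gf 0.0 j [-9. 13. 90.  0. 77. 78.]
.577,-.0035,.086,3.4 -> [-0.0003 -0.0023  0.1417] turn -0.1 rows 3.0
```

View pics/w5.png

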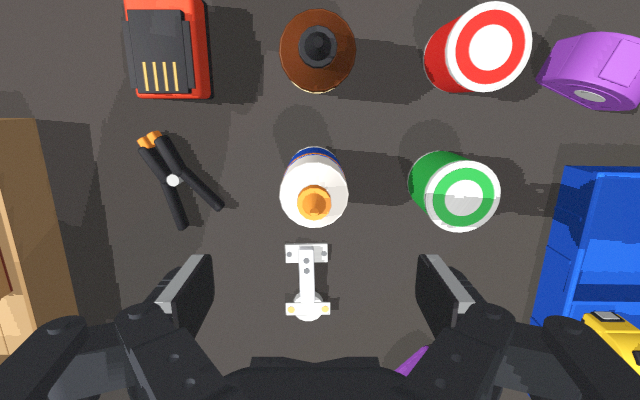

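The white bottle (314,200) is centred between the pads, and the brown one (318,48) is well clear. Descending.

Request:
drive_tool:
  motion:
    - [[0,-0.001,0.045],0]
    - [[0,-0.001,0.08],0]
    - [[0,-0.001,0.105],0]
    - [[0,-0.001,0.125],0]
    - [[0,-0.001,0.135],0]
    - [[0,-0.001,0.139],0]
    - [[0,-0.001,0.14],0]
    - [[0,-0.001,0.14],0]

```text
time: 15.48
tool_pos: [0.5771, -0.0028, 0.0872]
eef_rot: [[0.998, 0.061, 0.002], [0.061, -0.998, -0.0], [0.002, 0.0, -1.0]]
wrist_force: [0.4, -0.1, -0.3]
grip_width: 0.0856
grasp_force: 0.0
```

Request:
drive_tool:
  motion:
    - [[0,0,0],0]
    - [[0,0,0],0]
    - [[0,0,0],0]
    - [[0,0,0],0]
    - [[0,0,0],0]
    - [[0,0,0],0]
    - [[0,0,0],0]
  gripper: -1
  grip_force: 35

```text
time: 16.35
tool_pos: [0.5771, -0.0032, 0.087]
eef_rot: [[0.998, 0.06, 0.001], [0.06, -0.998, -0.001], [0.001, 0.001, -1.0]]
wrist_force: [-0.7, -1.5, 5.1]
grip_width: 0.0526
grasp_force: 36.7
```

Request:
drive_tool:
  motion:
    - [[0,0,-0.01],0]
    - [[0,0,-0.03],0]
    - [[0,0,-0.07],0]
    - [[0,0,-0.12],0]
    - [[0,0,-0.17],0]
    - [[0,0,-0.18],0]
    - [[0,0,-0.18],0]

```text
time: 17.23
tool_pos: [0.5761, -0.0026, 0.2659]
eef_rot: [[0.998, 0.061, -0.0], [0.061, -0.998, 0.0], [-0.0, -0.0, -1.0]]
wrist_force: [-0.8, -0.2, -1.6]
grip_width: 0.0531
grasp_force: 37.3
```

```bash
python3 go.py .564,.3595,.266,3.4 .564,.3595,.095,3.4; python3 -c "
from h import *
snap('side','s2.png'); i=cv2.imread('pics/s2.png')[20:240,220:440]; cv2.imwrite('pics/s2c.png',cv2.resize(i,None,fx=2.5,fy=2.5))"
```

```text
t17.23 p [ 0.5761 -0.0026  0.2659] head 3.5 F [-0.8 -0.2 -1.6] w 0.0531 gf 37.313130497932434 j [-9. 12. 87.  0. 81. 78.]
.564,.3595,.266,3.4 -> [ 9.800e-03 -3.622e-01  1.000e-04] turn 0.1 rows 6.0
.564,.3595,.095,3.4 -> [0.    0.    0.171] turn 0.0 rows 3.0
```

View pics/s2c.png

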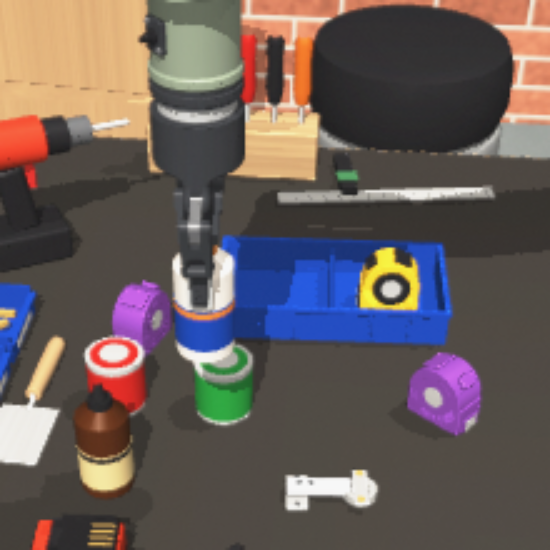

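The bottle hangs upright in the gripper, and the tape stands in the near compartment. Now to the far end of the carton.

Request:
drive_tool:
  motion:
    - [[0,-0.04,0],0]
    - [[0.001,-0.09,0],0]
    - [[0.003,-0.15,0],0]
    - [[0.004,-0.21,0],0]
    - [[0.006,-0.27,0],0]
    - [[0.008,-0.32,0],0]
    - [[0.01,-0.35,0],0]
    - [[0.01,-0.362,0],0]

```text
time: 18.27
tool_pos: [0.5627, 0.3603, 0.2624]
eef_rot: [[0.998, 0.063, -0.006], [0.063, -0.998, -0.003], [-0.006, 0.002, -1.0]]
wrist_force: [0.0, -0.6, -2.4]
grip_width: 0.0529
grasp_force: 37.4
```

Request:
drive_tool:
  motion:
    - [[0,0,0],0]
    - [[0,0,0.03],0]
    - [[0,0,0.07],0]
    - [[0,0,0.1],0]
    - [[0,0,0.11],0]

```text
time: 18.9
tool_pos: [0.5631, 0.3564, 0.1529]
eef_rot: [[0.998, 0.058, -0.006], [0.058, -0.998, -0.003], [-0.006, 0.003, -1.0]]
wrist_force: [-0.1, 0.0, -2.0]
grip_width: 0.0529
grasp_force: 37.4
```

```bash
python3 go.py .564,.3595,.093,3.4
```

```text
t18.90 p [0.5631 0.3564 0.1529] head 3.3 F [-0.1  0.  -2. ] w 0.0529 gf 37.3925507068634 j [ 25.  28.  79.  -0.  73. 112.]
.564,.3595,.093,3.4 -> [ 0.0014 -0.0033  0.0599] turn -0.1 rows 1.0
```

Request:
drive_tool:
  motion:
    - [[0.001,-0.002,0.02],0]
    - [[0.001,-0.002,0.04],0]
    - [[0.001,-0.002,0.052],0]
    - [[0.001,-0.002,0.057],0]
    - [[0.001,-0.002,0.059],0]
    - [[0.001,-0.002,0.06],0]
    - [[0.001,-0.002,0.06],0]

```text
time: 19.77
tool_pos: [0.5658, 0.3614, 0.0969]
eef_rot: [[0.998, 0.06, 0.001], [0.06, -0.998, 0.0], [0.001, -0.0, -1.0]]
wrist_force: [-0.6, -0.1, -1.0]
grip_width: 0.053
grasp_force: 37.4
```

Request:
drive_tool:
  motion:
    - [[0,0,0.001],0]
    - [[0,0,0.001],0]
    - [[0,0,0.001],0]

```text
time: 20.15
tool_pos: [0.5655, 0.3612, 0.0953]
eef_rot: [[0.998, 0.06, 0.0], [0.06, -0.998, 0.0], [0.0, -0.0, -1.0]]
wrist_force: [1.1, -0.6, -1.2]
grip_width: 0.0532
grasp_force: 37.4
```

Request:
drive_tool:
  motion:
    - [[0,0,0.001],0]
    - [[0,0,0.002],0]
    - [[0,0,0.002],0]

```text
time: 20.52
tool_pos: [0.5653, 0.3611, 0.0931]
eef_rot: [[0.998, 0.06, -0.0], [0.06, -0.998, -0.0], [-0.0, 0.0, -1.0]]
wrist_force: [-0.4, -0.3, -1.8]
grip_width: 0.0533
grasp_force: 37.4
```

Request:
drive_tool:
  motion:
    - [[0,0,0.001],0]
    - [[0,0,0.001],0]

```text
time: 20.78
tool_pos: [0.5654, 0.3612, 0.0922]
eef_rot: [[0.998, 0.06, -0.0], [0.06, -0.998, 0.0], [-0.0, -0.0, -1.0]]
wrist_force: [-0.3, -1.0, -1.3]
grip_width: 0.0525
grasp_force: 37.4
```

Request:
drive_tool:
  motion:
    - [[0,0,0],0]
    - [[0,0,0],0]
    - [[0,0,0],0]
    - [[0,0,0],0]
    - [[0,0,-0.02],0]
    - [[0,0,-0.06],0]
    - [[0,0,-0.11],0]
    - [[0,0,-0.16],0]
  gripper: 1

```text
time: 21.78
tool_pos: [0.5655, 0.3612, 0.2555]
eef_rot: [[0.998, 0.06, 0.002], [0.06, -0.998, 0.001], [0.002, -0.001, -1.0]]
wrist_force: [0.1, 1.3, -0.1]
grip_width: 0.0857
grasp_force: 0.0
```

```bash
python3 go.py .575,-.131,.253,3.4 .575,-.131,.047,3.4
```

```text
t21.77 p [0.5655 0.3612 0.2555] head 3.5 F [ 0.1  1.3 -0.1] w 0.0857 gf 0.0 j [ 25.  23.  74.   0.  83. 112.]
.575,-.131,.253,3.4 -> [-0.0203  0.4919  0.0022] turn 0.1 rows 8.0
.575,-.131,.047,3.4 -> [0.    0.    0.206] turn 0.0 rows 4.0
```

Request:
drive_tool:
  motion:
    - [[-0.002,0.05,0],0]
    - [[-0.005,0.112,0],0]
    - [[-0.007,0.174,0],0]
    - [[-0.01,0.236,0],0]
    - [[-0.012,0.298,0],0]
    - [[-0.015,0.36,0],0]
    - [[-0.018,0.422,0],0]
    - [[-0.02,0.475,0],0]

```text
time: 22.78
tool_pos: [0.5743, -0.1167, 0.2544]
eef_rot: [[0.998, 0.059, 0.003], [0.059, -0.998, -0.001], [0.003, 0.001, -1.0]]
wrist_force: [0.3, 1.3, 0.7]
grip_width: 0.0856
grasp_force: 0.0
```

Request:
drive_tool:
  motion:
    - [[0,0.017,0],0]
    - [[0,0.017,0],0]
    - [[0,0.017,0.02],0]

```text
time: 23.15
tool_pos: [0.5768, -0.1301, 0.2348]
eef_rot: [[0.998, 0.062, 0.005], [0.062, -0.998, -0.001], [0.005, 0.001, -1.0]]
wrist_force: [0.2, -0.5, 0.2]
grip_width: 0.0854
grasp_force: 0.0
```

```bash
python3 go.py .575,-.131,.047,3.4; python3 -c "
from h import *
snap('wrist','w6.png')
im,d,c=snap('side'); P=cloud(d,c)
Q=P[(abs(P[...,0]-.577)<.05)&(abs(P[...,1]+.131)<.045)&(P[...,2]>.055)&(P[...,2]<.075)]
print(np.percentile(Q,[2,98],0).round(3))"
```

```text
t23.15 p [ 0.5768 -0.1301  0.2348] head 3.5 F [ 0.2 -0.5  0.2] w 0.0854 gf 0.0 j [-21.  15.  88.   0.  78.  65.]
.575,-.131,.047,3.4 -> [-0.0028  0.0006  0.1878] turn 0.1 rows 4.0
[[ 0.546 -0.159  0.056]
 [ 0.604 -0.1    0.07 ]]
```

View pics/w6.png

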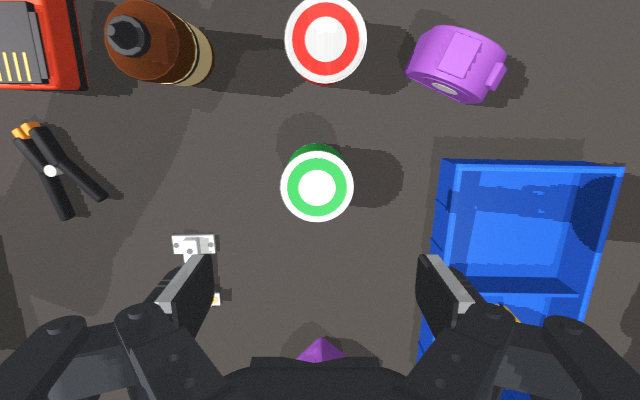

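The green tin (317,187) is centred between the pads, and its neighbours are clear. Gripping it.

Request:
drive_tool:
  motion:
    - [[-0.001,0.001,0.05],0]
    - [[-0.001,0.001,0.1],0]
    - [[-0.001,0.001,0.14],0]
    - [[-0.001,0.001,0.17],0]
    - [[-0.001,0.001,0.185],0]
    - [[-0.001,0.001,0.188],0]
    - [[-0.001,0.001,0.188],0]

```text
time: 24.12
tool_pos: [0.5754, -0.1322, 0.0456]
eef_rot: [[0.998, 0.061, 0.002], [0.061, -0.998, -0.001], [0.002, 0.001, -1.0]]
wrist_force: [0.6, -0.5, -0.5]
grip_width: 0.0856
grasp_force: 0.0
```

Request:
drive_tool:
  motion:
    - [[0,0,0],0]
    - [[0,0,0],0]
    - [[0,0,0],0]
    - [[0,0,0],0]
    - [[0,0,0],0]
    - [[0,0,0],0]
  gripper: -1
  grip_force: 45

```text
time: 24.88
tool_pos: [0.5755, -0.1325, 0.046]
eef_rot: [[0.998, 0.06, 0.003], [0.06, -0.998, -0.001], [0.003, 0.001, -1.0]]
wrist_force: [-0.2, 1.0, 6.4]
grip_width: 0.0613
grasp_force: 49.4
```

Request:
drive_tool:
  motion:
    - [[0,0,-0.01],0]
    - [[0,0,-0.03],0]
    - [[0,0,-0.07],0]
    - [[0,0,-0.12],0]
    - [[0,0,-0.17],0]
    - [[0,0,-0.2],0]
    - [[0,0,-0.2],0]
    - [[0,0,-0.2],0]

```text
time: 25.88
tool_pos: [0.5731, -0.1318, 0.2428]
eef_rot: [[0.998, 0.06, -0.003], [0.06, -0.998, 0.001], [-0.003, -0.001, -1.0]]
wrist_force: [-0.3, -1.0, -4.4]
grip_width: 0.0613
grasp_force: 50.0
```

```bash
python3 go.py .378,.3485,.247,3.4 .378,.3485,.052,3.4
```

```text
t25.88 p [ 0.5731 -0.1318  0.2428] head 3.5 F [-0.3 -1.  -4.4] w 0.0613 gf 50.0067937374115 j [-21.  14.  87.  -0.  79.  65.]
.378,.3485,.247,3.4 -> [-0.1658 -0.4912 -0.0032] turn 0.1 rows 9.0
.378,.3485,.052,3.4 -> [0.    0.    0.195] turn 0.0 rows 4.0
```

Request:
drive_tool:
  motion:
    - [[-0.016,-0.046,0],0]
    - [[-0.034,-0.102,0],0]
    - [[-0.053,-0.158,0],0]
    - [[-0.072,-0.214,0],0]
    - [[-0.091,-0.27,0],0]
    - [[-0.11,-0.326,0],0]
    - [[-0.129,-0.382,0],0]
    - [[-0.146,-0.432,0],0]

```text
time: 26.88
tool_pos: [0.3998, 0.2912, 0.2416]
eef_rot: [[0.998, 0.061, -0.005], [0.061, -0.998, -0.002], [-0.005, 0.002, -1.0]]
wrist_force: [1.0, 0.5, -3.9]
grip_width: 0.061
grasp_force: 50.5
```

Request:
drive_tool:
  motion:
    - [[-0.014,-0.04,0],0]
    - [[-0.02,-0.059,0],0]
    - [[-0.02,-0.059,0],0]
    - [[-0.02,-0.059,0.04],0]
    - [[-0.02,-0.059,0.09],0]
    - [[-0.02,-0.059,0.12],0]
    - [[-0.02,-0.059,0.12],0]

```text
time: 27.75
tool_pos: [0.3761, 0.3448, 0.1201]
eef_rot: [[0.998, 0.059, -0.009], [0.059, -0.998, -0.006], [-0.009, 0.006, -1.0]]
wrist_force: [0.2, 0.2, -3.5]
grip_width: 0.0611
grasp_force: 50.5
```

```bash
python3 go.py .378,.3485,.053,3.4; python3 -c "
from h import *
snap('side','s3.png'); i=cv2.imread('pics/s3.png')[180:400,220:440]; cv2.imwrite('pics/s3c.png',cv2.resize(i,None,fx=2.5,fy=2.5))"
```

```text
t27.75 p [0.3761 0.3448 0.1201] head 3.4 F [ 0.2  0.2 -3.5] w 0.0611 gf 50.48777639865875 j [ 33.  13. 104.  -0.  63. 119.]
.378,.3485,.053,3.4 -> [ 0.0027 -0.004   0.0671] turn -0.0 rows 2.0
```

View pics/s3c.png

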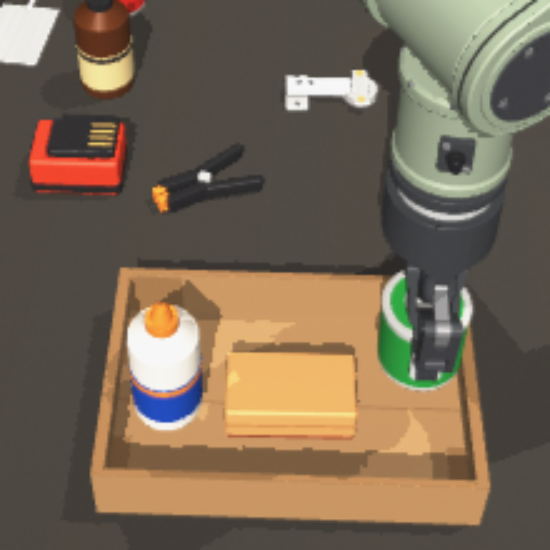

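The bottle stands upright at the far end, the block lies flat in the middle, and the tin is above the near end. Lowering the tin.

Request:
drive_tool:
  motion:
    - [[0.002,-0.002,0.025],0]
    - [[0.002,-0.002,0.045],0]
    - [[0.002,-0.002,0.058],0]
    - [[0.002,-0.002,0.064],0]
    - [[0.002,-0.002,0.066],0]
    - [[0.002,-0.002,0.067],0]
    - [[0.002,-0.002,0.067],0]
    - [[0.002,-0.002,0.067],0]

```text
time: 28.8
tool_pos: [0.381, 0.3502, 0.0577]
eef_rot: [[0.998, 0.06, 0.001], [0.06, -0.998, 0.0], [0.001, -0.0, -1.0]]
wrist_force: [0.3, 0.2, -3.5]
grip_width: 0.0608
grasp_force: 50.5
```

Request:
drive_tool:
  motion:
    - [[0,0,0.002],0]
    - [[0,0,0.004],0]
    - [[0,0,0.006],0]
    - [[0,0,0.006],0]
    - [[0,0,0.006],0]

```text
time: 29.42
tool_pos: [0.3807, 0.35, 0.0512]
eef_rot: [[0.998, 0.06, -0.0], [0.06, -0.998, -0.0], [-0.0, 0.0, -1.0]]
wrist_force: [-1.0, -0.3, -4.0]
grip_width: 0.061
grasp_force: 50.9
```

Request:
drive_tool:
  motion:
    - [[0,0,0.001],0]
    - [[0,0,0.001],0]

```text
time: 29.68
tool_pos: [0.3808, 0.35, 0.051]
eef_rot: [[0.998, 0.06, -0.0], [0.06, -0.998, -0.0], [-0.0, 0.0, -1.0]]
wrist_force: [-3.7, -1.6, 6.5]
grip_width: 0.0612
grasp_force: 51.3
```

Request:
drive_tool:
  motion:
    - [[0,0,0],0]
    - [[0,0,0],0]
    - [[0,0,0],0]
    - [[0,0,0],0]
    - [[0,0,-0.02],0]
    - [[0,0,-0.06],0]
    - [[0,0,-0.11],0]
    - [[0,0,-0.17],0]
  gripper: 1

```text
time: 30.68
tool_pos: [0.38, 0.3494, 0.2207]
eef_rot: [[0.998, 0.06, -0.002], [0.06, -0.998, -0.001], [-0.002, 0.001, -1.0]]
wrist_force: [1.0, 0.6, -0.2]
grip_width: 0.0854
grasp_force: 0.0
```

```bash
python3 go.py .678,.124,.22,2.5 .678,.124,.032,2.5
```

```text
t30.68 p [0.38   0.3494 0.2207] head 3.5 F [ 1.   0.6 -0.2] w 0.0854 gf 0.0 j [ 33.   7.  99.   0.  75. 120.]
.678,.124,.22,2.5 -> [0.2839 0.243  0.0004] turn 1.0 rows 6.0
.678,.124,.032,2.5 -> [0.    0.    0.188] turn 0.0 rows 4.0
```

Request:
drive_tool:
  motion:
    - [[0.04,0.034,0],0]
    - [[0.085,0.073,0],0]
    - [[0.13,0.111,0],0.5]
    - [[0.175,0.15,0],1]
    - [[0.22,0.188,0],1]
    - [[0.26,0.222,0],1]
    - [[0.286,0.241,0],1]
    - [[0.286,0.241,0],1]

```text
time: 31.68
tool_pos: [0.6823, 0.1246, 0.2195]
eef_rot: [[0.999, 0.04, -0.0], [0.04, -0.999, -0.0], [-0.0, 0.0, -1.0]]
wrist_force: [0.4, 1.2, -0.1]
grip_width: 0.0858
grasp_force: 0.0
```

```bash
python3 go.py .680,.126,.032,2.5; python3 -c "
from h import *
im,d,c=snap('wrist','w7.png'); P=cloud(d,c)
for lo,hi in((.03,.047),(.049,.06),(.012,.06)):
  Q=P[(abs(P[...,0]-.68)<.06)&(abs(P[...,1]-.125)<.05)&(P[...,2]>lo)&(P[...,2]<hi)]
  r=cv2.minAreaRect((Q[:,:2]*1000).astype(np.float32)); print(lo,len(Q),np.round(r,1) if 0 else r)"
```

```text
t31.68 p [0.6823 0.1246 0.2195] head 2.3 F [ 0.4  1.2 -0.1] w 0.0858 gf 0.0 j [ 3. 28. 72. -0. 80. 91.]
.680,.126,.032,2.5 -> [-0.0022 -0.0016  0.1875] turn -0.2 rows 3.0
0.03 1660 ((684.6849365234375, 125.80782318115234), (82.45728302001953, 56.08511734008789), 3.4659833908081055)
0.049 4075 ((676.847900390625, 125.2589340209961), (62.26062774658203, 52.12512969970703), 3.316727638244629)
0.012 5858 ((684.6849365234375, 125.80782318115234), (82.45728302001953, 56.08511734008789), 3.4659833908081055)
```

View pics/w7.png

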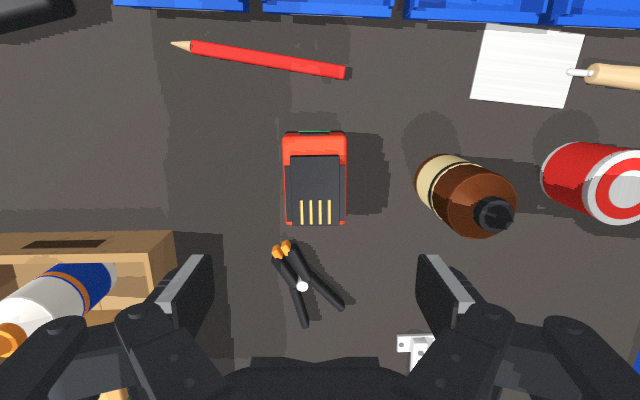

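The battery (315,180) is centred, measured 82 x 56 mm at (0.685,0.126) with heading 3.4°. The brown bottle (465,195) is clear. Gripping it.

Request:
drive_tool:
  motion:
    - [[0.002,-0.001,0.05],-1]
    - [[0.002,-0.001,0.1],-1]
    - [[0.002,-0.001,0.14],-1]
    - [[0.002,-0.001,0.17],-1]
    - [[0.002,-0.001,0.184],-1]
    - [[0.002,-0.001,0.187],-1]
    - [[0.002,-0.001,0.187],-1]

```text
time: 32.6
tool_pos: [0.6837, 0.1282, 0.0348]
eef_rot: [[0.998, 0.061, 0.002], [0.061, -0.998, 0.0], [0.002, -0.0, -1.0]]
wrist_force: [-0.4, 0.2, 0.0]
grip_width: 0.085
grasp_force: 0.0
```

Request:
drive_tool:
  motion:
    - [[0,0,0],0]
    - [[0,0,0],0]
    - [[0,0,0],0]
    - [[0,0,0],0]
    - [[0,0,0],0]
    - [[0,0,0],0]
  gripper: -1
  grip_force: 45

```text
time: 33.35
tool_pos: [0.6843, 0.1274, 0.0353]
eef_rot: [[0.998, 0.06, 0.003], [0.06, -0.998, -0.001], [0.003, 0.001, -1.0]]
wrist_force: [0.3, -2.3, 6.4]
grip_width: 0.0551
grasp_force: 50.4
```

Request:
drive_tool:
  motion:
    - [[0,0,-0.01],0]
    - [[0,0,-0.03],0]
    - [[0,0,-0.07],0]
    - [[0,0,-0.12],0]
    - [[0,0,-0.17],0]
    - [[0,0,-0.21],0]
    - [[0,0,-0.21],0]
    - [[0,0,-0.21],0]

```text
time: 34.35
tool_pos: [0.6817, 0.1279, 0.2419]
eef_rot: [[0.998, 0.061, -0.003], [0.061, -0.998, -0.0], [-0.003, -0.0, -1.0]]
wrist_force: [-0.5, 0.2, -3.6]
grip_width: 0.0553
grasp_force: 49.6
```

```bash
python3 go.py .533,-.3385,.24,2.4 .533,-.3385,.036,2.4
```

```text
t34.35 p [0.6817 0.1279 0.2419] head 3.5 F [-0.5  0.2 -3.6] w 0.0553 gf 49.59701657295227 j [ 3. 27. 70.  0. 83. 90.]
.533,-.3385,.24,2.4 -> [-0.1767  0.4565  0.0023] turn 1.1 rows 8.0
.533,-.3385,.036,2.4 -> [0.    0.    0.204] turn 0.0 rows 4.0
```

Request:
drive_tool:
  motion:
    - [[-0.018,0.045,0],0]
    - [[-0.039,0.1,0],0]
    - [[-0.06,0.157,0],0]
    - [[-0.082,0.213,0],0]
    - [[-0.104,0.27,0],0]
    - [[-0.125,0.325,0],0.5]
    - [[-0.146,0.38,0],1]
    - [[-0.165,0.43,0],1]

```text
time: 35.35
tool_pos: [0.5417, -0.3122, 0.2397]
eef_rot: [[0.999, 0.042, -0.005], [0.042, -0.999, 0.004], [-0.005, -0.004, -1.0]]
wrist_force: [1.3, -0.7, -2.6]
grip_width: 0.0554
grasp_force: 49.5
```

Request:
drive_tool:
  motion:
    - [[-0.01,0.022,0],0]
    - [[-0.011,0.026,0],0]
    - [[-0.011,0.026,0],0]
    - [[-0.011,0.026,0.04],0]
    - [[-0.011,0.026,0.09],0]
    - [[-0.011,0.026,0.12],0]
    - [[-0.011,0.026,0.12],0]

```text
time: 36.22
tool_pos: [0.5327, -0.3339, 0.1195]
eef_rot: [[0.999, 0.046, -0.006], [0.046, -0.999, 0.006], [-0.006, -0.006, -1.0]]
wrist_force: [-1.0, 0.6, -2.9]
grip_width: 0.0554
grasp_force: 49.4
```

```bash
python3 go.py .533,-.3385,.041,2.4; python3 -c "
from h import *
im,d,c=snap('scene'); P=cloud(d,c); m=(P[...,0]>.3)&(P[...,0]<.63)&(P[...,1]>-.44)&(P[...,1]<-.24)&(P[...,2]>.035)&(P[...,2]<.05)
Q=P[m&(cv2.inRange(cv2.cvtColor(im,cv2.COLOR_RGB2HSV),(105,120,40),(125,255,255))>0)]
print(cv2.minAreaRect((Q[:,:2]*1000).astype(np.float32)))"
```

```text
t36.23 p [ 0.5327 -0.3339  0.1195] head 2.6 F [-1.   0.6 -2.9] w 0.0554 gf 49.4058358669281 j [-40.  26.  87.   0.  68.  47.]
.533,-.3385,.041,2.4 -> [0.0005 0.0051 0.0784] turn 0.2 rows 2.0
((465.54327392578125, -341.2326354980469), (281.5439453125, 157.4646759033203), 2.397829055786133)
```

Request:
drive_tool:
  motion:
    - [[0,0.003,0.03],0]
    - [[0,0.003,0.055],0]
    - [[0,0.003,0.07],0]
    - [[0,0.003,0.077],0]
    - [[0,0.003,0.08],0]
    - [[0,0.003,0.08],0]
    - [[0,0.003,0.08],0]

```text
time: 37.15
tool_pos: [0.5348, -0.3413, 0.0442]
eef_rot: [[0.999, 0.043, 0.001], [0.043, -0.999, -0.001], [0.001, 0.001, -1.0]]
wrist_force: [-0.6, -0.7, -3.2]
grip_width: 0.0548
grasp_force: 49.6
```

Request:
drive_tool:
  motion:
    - [[-0.001,-0.002,0.002],0]
    - [[-0.001,-0.002,0.004],0]
    - [[-0.001,-0.002,0.005],0]
    - [[-0.001,-0.002,0.005],0]

```text
time: 37.65
tool_pos: [0.5331, -0.3387, 0.0394]
eef_rot: [[0.999, 0.043, -0.001], [0.043, -0.999, 0.0], [-0.001, -0.0, -1.0]]
wrist_force: [-3.6, 2.1, 5.7]
grip_width: 0.0554
grasp_force: 50.5
```

Request:
drive_tool:
  motion:
    - [[0,0,0],0]
    - [[0,0,0],0]
    - [[0,0,0],0]
    - [[0,0,0],0]
    - [[0,0,-0.02],0]
    - [[0,0,-0.07],0]
    - [[0,0,-0.13],0]
    - [[0,0,-0.18],0]
  gripper: 1

```text
time: 38.65
tool_pos: [0.5338, -0.3393, 0.2227]
eef_rot: [[0.999, 0.043, 0.003], [0.043, -0.999, -0.003], [0.003, 0.003, -1.0]]
wrist_force: [0.6, -0.5, -0.1]
grip_width: 0.0853
grasp_force: 0.0
```

Request:
drive_tool:
  motion:
    - [[0,0,-0.03],0]
    - [[0,0,-0.03],0]
    - [[0,0,-0.03],0]
    - [[0,0,-0.03],0]

```text
time: 39.15
tool_pos: [0.5323, -0.3381, 0.246]
eef_rot: [[0.999, 0.043, -0.003], [0.043, -0.999, 0.003], [-0.003, -0.003, -1.0]]
wrist_force: [0.1, 0.6, -0.1]
grip_width: 0.0852
grasp_force: 0.0
```

Run:
```python
from h import *
for n in('scene','side'): 
    im,d,c=snap(n,n+'2.png'); np.savez(n+'.npz',im=im,d=d,T=c[3],k=c[:3])
    P=cloud(d,c)
    H=cv2.cvtColor(im,cv2.COLOR_RGB2HSV)
    def st(k,X,m):
        x0,x1,y0,y1,z0,z1=X; Q=P[m&(P[...,0]>x0)&(P[...,0]<x1)&(P[...,1]>y0)&(P[...,1]<y1)&(P[...,2]>z0)&(P[...,2]<z1)]
        if len(Q)>5: print(n,k,len(Q),[np.round(v,1) for v in cv2.minAreaRect((Q[:,:2]*1000).astype(np.float32))],'z',np.percentile(Q[:,2],[2,98]).round(3))
    al=np.ones((400,640),bool)
    st('carton rim',(.3,.64,.24,.47,.045,.06),al&(P[...,2]>.05))
    st('tote rim',(.3,.64,-.45,-.24,.035,.05),cv2.inRange(H,(105,120,40),(125,255,255))>0)
    st('bottle noz',(.53,.61,.32,.41,.11,.15),al); st('tin lid',(.34,.43,.31,.4,.063,.08),al)
    st('block',(.42,.53,.32,.39,.032,.048),al); st('tape',(.33,.46,-.4,-.28,.055,.085),al); st('batt',(.475,.595,-.4,-.29,.051,.065),al)
    st('gb',(.64,.72,-.04,.04,.11,.14),al); st('rt',(.64,.74,-.18,-.08,.062,.08),al)
```

```text
scene carton rim 988 [array([470.1, 354.1]), array([287.4, 182.9]), np.float64(3.2)] z [0.05  0.059]
scene tote rim 1044 [array([ 465.8, -341.6]), array([282.2, 157.6]), np.float64(2.4)] z [0.035 0.047]
scene bottle noz 95 [array([567.6, 358.4]), array([23.1, 23.6]), np.float64(74.6)] z [0.111 0.133]
scene tin lid 288 [array([382.6, 349.8]), array([63. , 61.2]), np.float64(25.3)] z [0.064 0.074]
scene block 402 [array([472.4, 353.7]), array([99.7, 55.1]), np.float64(3.7)] z [0.033 0.042]
scene tape 249 [array([ 400.7, -343.2]), array([59.1, 41. ]), np.float64(3.2)] z [0.056 0.075]
scene batt 346 [array([ 527. , -338.9]), array([64.1, 53.4]), np.float64(2.4)] z [0.052 0.06 ]
scene gb 86 [array([682.1,  -1.3]), array([21.8, 21.8]), np.float64(87.6)] z [0.111 0.128]
scene rt 485 [array([ 693.5, -130.2]), array([62.5, 63.4]), np.float64(42.5)] z [0.064 0.07 ]
side carton rim 2169 [array([470.8, 353.4]), array([280.9, 184.6]), np.float64(3.3)] z [0.05  0.059]
side tote rim 848 [array([ 466.6, -340.1]), array([275.7, 166.4]), np.float64(2.4)] z [0.035 0.048]
side bottle noz 163 [array([565.7, 361. ]), array([26.6, 25.2]), np.float64(58.0)] z [0.11  0.135]
side tin lid 852 [array([381.5, 350.9]), array([62.7, 63.7]), np.float64(7.0)] z [0.065 0.075]
side block 1390 [array([470.4, 356.3]), array([99.2, 56.6]), np.float64(4.3)] z [0.034 0.043]
side tape 216 [array([ 397.7, -343.6]), array([60. , 50.4]), np.float64(2.0)] z [0.055 0.075]
side batt 213 [array([ 529.9, -336. ]), array([68.8, 55.9]), np.float64(3.1)] z [0.051 0.061]
side gb 69 [array([680.1,   3.6]), array([24.1, 20.2]), np.float64(12.0)] z [0.111 0.13 ]
side rt 287 [array([ 693.4, -129.7]), array([59. , 65.7]), np.float64(10.8)] z [0.063 0.07 ]
```

View pics/scene2.png

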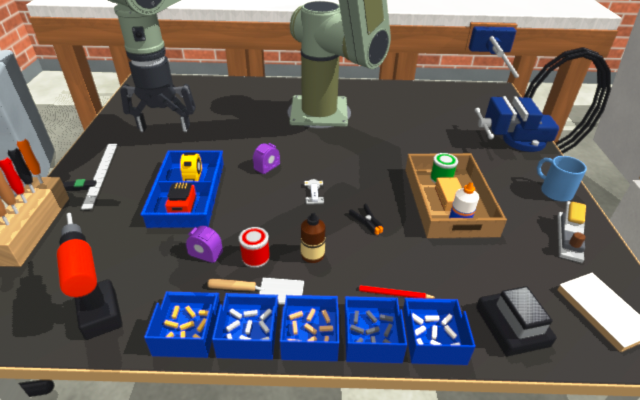

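The final view shows everything in place. Tape (190,166) and battery (180,196) are in the tote's two compartments. Tin (445,166), block (452,190) and bottle (464,200) are in the carton. The containers and the brown and red items have not moved.

```bash
python3 -c "
from cell import ctrl; print(ctrl.hand_in())"
```

```text
the job is handed in; nothing more can be done
None
```

Both kits are made up and handed in at about 39 s of robot time, with every item measured inside its limits and the containers, brown glue and red tin within a few mm of their starts; the hand-in gave no verdict.

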